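# Wring a gauge block onto the block in the stand

### The arm

A 7-joint arm with a two-finger parallel gripper is mounted at the origin on a cart in front of the work surface, level with it; the furniture and walls round the work are solid. World frame = base frame: x ahead of the robot, y to its left, z up, the work surface at z = 0. Lengths are in mm, angles in rad, forces in N, time in s.
With the tool pointing down it reaches from about 350 to 775 mm from the base axis. Payload 3.1 kg.
Tool frame: the origin (TCP) lies at the very end of the fingers, on their centre line; the grasp point (between the pads) lies r.grasp_offset behind it (r.grasp_offset is the distance from the TCP to the grasp point, in mm); z points along the fingers, y is the direction in which the jaws open and shut (so a half turn about z gives the same grasp; the last joint's range is limited). The gripper opens to 85 mm and grips with 20 to 120 N. Pads are 22 mm wide; open, the fingers measure 114 mm over their backs; the gripper's body (76 mm by 85 mm) begins 54 mm behind the grasp point. The pads swing forward as they close: fully open they stand 13 mm farther back than shut.
Start: joints at [1.125, 0.311, 0.014, 1.512, -0.004, 1.319, -0.027], TCP at [216.137, -505.769, 231.304] pointing down, gripper open.
Joint ranges: [-2.7, 2.7], [-0.3, 1.91], [-1.27, 1.3], [0.12, 2.57], [-1.44, 4.58], [0.2, 2.03], [-3.05, 3.05]. Speed limits (rad/s): [2.79, 2.79, 3.14, 3.14, 3.14, 3.14, 3.14].

### API

Orientations are given as a unit quaternion [x, y, z, w].
In Python, from station import telemetry, vision, r gives the robot as it stands.
- The arm moves only by the tool play_rows, never from a script. Its argument "rows" is a list of rows, each an object with "hand": the closure, from -1 (fully open) to 1 (shut); "offset": the shift along the tool's x, y, z in cm, a list of three; "yaw": the turn about the tool's z in units of 6 degrees (1.0 is 6 degrees). A call has 1 to 8 rows; each row shifts and turns the commanded pose from where the row before left it, along the tool's axes as they then stand; what a row does not reach is not made up. A row lasts 1/10 s, in which the tool goes at most 50 mm and 8.59 degrees, less where a joint would pass 70% of its speed; a pose out of reach is approached as far as the arm can. A call with a gripper value outside its range is refused whole. The fingers move at their own pace and stop on an object; the grip force is fixed at half the most. Time passes only in rows, so rows that do not move let the fingers close. It gives the time, the measured TCP pose, the force and the opening at its end, in the units of the state.
- telemetry.read_state(): the state, without advancing time (a new reading comes with each control period).
- vision.snapshot(name): name is "scene" or "top" or "wrist"; returns (picture, depth): 384x512x3 uint8, red, green, blue; 384x512 float32, mm along the optical axis (not along the pixel's ray), 0 where there is no reading.
- vision.camera_info(name): a dict with "fx", "fy", "cx", "cy" (pixels), "k1" (the pictures are not rectified: a ray, as slopes to the right and down, at radius r is drawn at 1 + k1 r^2 times it, then the intrinsics apply), "xyz" and "attitude" of the camera in the world. Camera axes: x right, y down, z forward; pixel columns grow to the right and rows downward; lengths in mm; the calibration is good to about 2 mm. A picture is of the moment at which its call begins: read the wrist's pose just before it. camera_info takes no time and is no camera call; for the wrist camera it gives the pose at the moment of the call.
- r.job_done(): hands the job in, once; it reports no verdict.
The state is a dict: "t": time; "qpos": joint angles; "qvel": joint speeds; "effort": joint torques, N m; "tool_pos": TCP position; "eef_rot": TCP orientation; "wrist_force": force on the tool from outside, world axes, zero at the start; "wrist_torque": the same for the moment, N m; "finger_gap": finger opening in mm.
Only numpy, scipy, OpenCV 4.12 (cv2) and the standard library are available. Lean on these libraries where they do the work, as an engineer would, in place of code of your own. Each camera call takes 0.05 s, during which the arm holds its last target. There are 200 camera calls.

### The job

Wring two gauge blocks together: of the two loose steel blocks, take the one that is as long as the block fixed in the grey stand and set it flat on top of that block, in line with it but overhanging one end by about a third of its length. Then, pressing lightly so the faces stay in contact, slide it lengthwise without lifting until it sits flush on the fixed block all round, and let go. Leave the shorter block where it lies.

Things in the scene. Friction and masses are not known exactly. Their poses are not given: they have to be found in the camera images.
- stand_face (a point): centre of the upper face of the steel gauge block fixed in the stand. The stand is a low grey foot (130 x 76 x 14 mm) fixed to the worktop; the block rises from its middle, 84 long x 36 wide x 30 mm high, so that this face is 44 mm above the worktop. Two low grey cheeks beside the block (60 mm long, reaching 29 mm out from its centre line, screw heads to 33 mm) end 19 mm below the face. x along the block's length, y along its width, z up.
- long_block_center (a point): centre (half-way up) of the loose ground steel block to be used: 84 long x 36 wide x 30 mm high, about 0.5 kg, lying flat on the worktop, with a small dark bore in the middle of its top. x along its length, y along its width (grasp across this), z up. Its outline equals that of the block in the stand. Hold it so that the fingertips stay above its underside, or they meet the block below, which is just as wide.
- short_block_center (a point): centre (half-way up) of the other loose ground steel block, a bystander: 54 long x 36 wide x 30 mm high, same finish and bore. x along its length, z up. The two loose blocks may lie in either place.
There are look-alikes about, which are no part of the job. Leave any yellow look-alike of the part that bears long_block_center alone.

How it is judged:
By the outcome, as a careful person would: the job done as asked, in the order asked, and still so for the second after the job is handed in, with the robot touching nothing.
It also fails if it takes over 38 s, if anything falls off the work surface, if the arm or the gripper's body presses on something with over 40 N, if the wrist force passes 120 N, or if a joint passes its speed limit or range.

## Working session

There is one attempt and no reset: what is moved stays moved. The work goes in short steps, Python scripts to look and compute and a tool call to move; the robot and the scene stay as the last step left them, time stands still between calls to the robot, and variables do not carry over. Pictures are saved under pics/ and viewed, about 8 in all and at most 12, crops included, and the job is handed in when it is done.

Besides the shell and the picture viewer there is one more tool, called as name(argument=value, ...), one argument or row to a line, values as JSON. play_rows: Moves the arm, as the interface text tells. Its arguments: {"type":"object","properties":{"rows":{"type":"array"}},"required":["rows"]}

```bash
mkdir -p pics; ls
cat > h.py <<'E'
import numpy as np, cv2
from scipy.spatial.transform import Rotation as R
from station import telemetry, vision, r
def snap(n,f=None):
    info=vision.camera_info(n); p,d=vision.snapshot(n)
    if f: cv2.imwrite('pics/'+f,p[:,:,::-1])
    return p,d,info
def Rm(i):
    a=np.array(i['attitude'],float); return R.from_quat(a).as_matrix() if a.size==4 else a
def cloud(d,i):
    h,w=d.shape; u,v=np.meshgrid(np.arange(w),np.arange(h))
    K=np.array([[i['fx'],0,i['cx']],[0,i['fy'],i['cy']],[0,0,1]])
    n=cv2.undistortPoints(np.stack([u,v],-1).reshape(-1,1,2).astype(float),K,np.array([i['k1'],0,0,0.])).reshape(h,w,2)
    c=np.dstack([n[...,0]*d,n[...,1]*d,d]); return c@Rm(i).T+np.array(i['xyz'])
E
python3 - <<'E'
from h import *
print(telemetry.read_state(), r.grasp_offset)
for n in ['scene','top']:
    p,d,i=snap(n,n+'0.png'); print(i)
    np.savez('/tmp/'+n,p=p,d=d,w=cloud(d,i))
E
python3 -c "
import cv2,numpy as np
a=cv2.imread('pics/top0.png');cv2.imwrite('pics/top0b.png',cv2.resize(a,(800,600)))"
```

```text
pics
{'t': 0.0, 'qpos': array([ 1.12525665,  0.31173106,  0.0139885 ,  1.51306095, -0.00436357,
        1.31920726, -0.02719074]), 'qvel': array([-3.71766343e-04,  1.69768677e-04, -1.76997434e-03,  1.32286345e-04,
       -3.82637912e-05, -2.94067624e-04, -5.11235848e-04]), 'effort': array([-2.09257146e-04, -3.79917777e+01,  1.45918345e-01, -2.30597645e+01,
        1.23079901e-02,  1.35276836e-02, -3.16339765e-05]), 'tool_pos': array([ 215.8355875 , -505.08187863,  230.21656084]), 'eef_rot': array([ 9.79672792e-01,  2.00598626e-01, -3.02276744e-04, -1.14921263e-03]), 'wrist_force': array([0.39362077, 0.54159462, 0.60742115]), 'wrist_torque': array([-0.00567822, -0.01006122,  0.05905681]), 'finger_gap': 85.28721725106456} 18.700000000000003
{'fx': 445.22778826633566, 'fy': 445.22778826633566, 'cx': 262.4969451804262, 'cy': 202.57942091216177, 'k1': -0.11326114227116744, 'xyz': array([ 67.53367488, 355.16740759, 608.76279612]), 'attitude': array([-0.32249156,  0.84370101, -0.39944933,  0.1568695 ])}
{'fx': 394.60436456729497, 'fy': 394.60436456729497, 'cx': 259.7608319349472, 'cy': 190.89255318618407, 'k1': -0.0938018229017841, 'xyz': array([ 391.52618907, -133.16218038, 1000.19515759]), 'attitude': array([-0.69620331,  0.71616053, -0.04048853,  0.02785182])}
```

View pics/top0b.png

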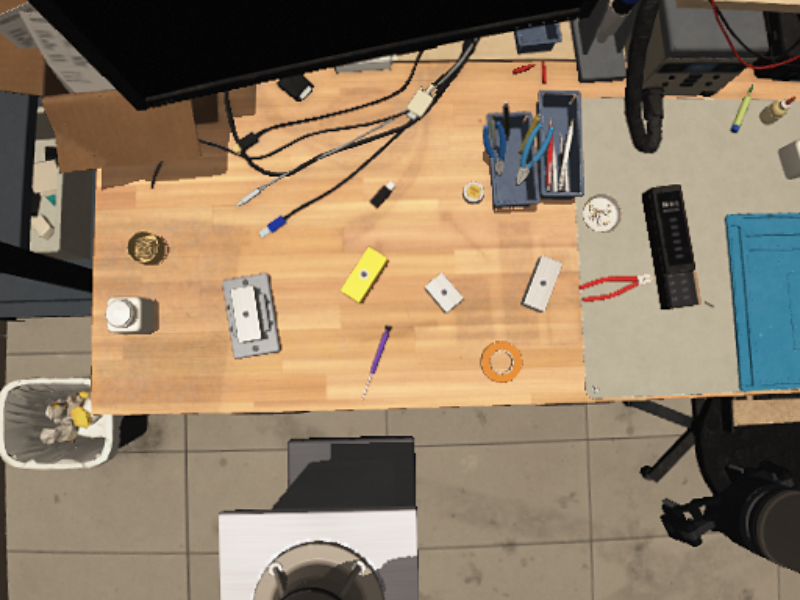

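View pics/scene0.png

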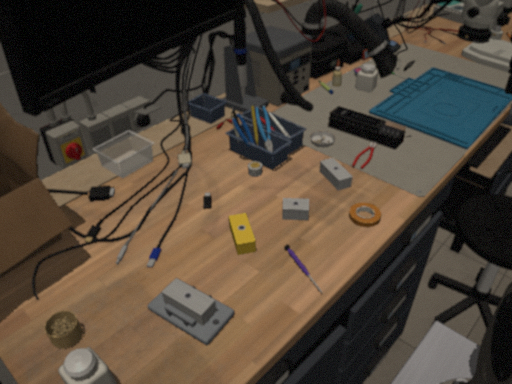

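The top view (800x600) shows the stand at (250,315), a yellow look-alike at (364,275), the short block at (444,292) and the long block at (542,283). The scene view agrees. Next I measure them by depth and colour.

```bash
cat >> h.py <<'E'
def rect(w,mask):
    n,l,s,c=cv2.connectedComponentsWithStats(mask.astype(np.uint8))
    out=[]
    for k in range(1,n):
        if s[k,4]<80: continue
        q=w[l==k]; (cx,cy),(a,b),t=cv2.minAreaRect(q[:,:2].astype(np.float32))
        if a<b: a,b,t=b,a,t+90
        t=(t+90)%180-90
        out.append((s[k,4],np.round([cx,cy,np.median(q[:,2]),a,b,t],1),c[k].round()))
    return out
E
python3 - <<'E'
from h import *
for n in ['top','scene']:
    f=np.load('/tmp/%s.npz'%n); w=f['w']; p=f['p'].astype(int)
    reg=(w[...,0]>250)&(w[...,0]<620)&(w[...,1]>-450)&(w[...,1]<250)
    print(n)
    for a,b in [(22,37),(38,52)]:
        for o in rect(w,reg&(w[...,2]>a)&(w[...,2]<b)): print(a,*o)
E
```

```text
top
22 496 [527.5 -84.5  29.6  83.8  36.7 -33.9] [232. 175.]
22 488 [ 504.6 -370.7   29.5   82.7   37.8  -23.9] [347. 181.]
22 318 [ 495.4 -211.2   29.6   53.8   36.2   37.8] [283. 186.]
22 144 [471.3  74.   25.4  82.7  16.3   7. ] [168. 199.]
38 533 [467.8  99.1  43.9  84.3  37.6   8.1] [157. 200.]
scene
22 440 [ 502.9 -370.4   31.5   89.2   38.6  -24.5] [336. 170.]
22 378 [ 492.8 -210.4   31.2   52.9   37.8   38.1] [295. 205.]
22 630 [524.6 -84.8  31.1  86.4  36.4 -33.6] [242. 230.]
22 521 [456.1 115.7  26.2  89.6  38.9  32.2] [186. 312.]
38 1030 [465.2  99.   45.2  85.3  37.8   8.8] [188. 297.]
```

```bash
cat >> h.py <<'E'
def to(x,y,z,ang=None):
    s=telemetry.read_state(); M=R.from_quat(s['eef_rot']); m=M.as_matrix()
    d=M.inv().apply(np.array([x,y,z])-s['tool_pos'])/10
    a=np.degrees(np.arctan2(m[1,0],m[0,0]))
    print('t',round(s['t'],2),'pos',s['tool_pos'].round(1),'ang',a.round(2),'tilt',m[:,2].round(3),'F',np.round(s['wrist_force'],1),'gap',round(s['finger_gap'],1))
    print('offset cm',d.round(2),'yaw units',None if ang is None else round(-(ang-a)/6,2))
E
python3 -c "
from h import *
to(504,-370.5,170,-24.2)"
```

```text
t 0.1 pos [ 215.9 -505.1  230.3] ang 23.14 tilt [-0.001  0.002 -1.   ] F [ 0.1 -0.1  0.3] gap 85.1
offset cm [31.79 -1.04  6.03] yaw units 7.89
```

play_rows(
  rows=[
    {"hand": -1,"offset": [4,-0.1,0.7],"yaw": 0},
    {"hand": -1,"offset": [4,-0.1,0.7],"yaw": 0},
    {"hand": -1,"offset": [4,-0.1,0.7],"yaw": 0},
    {"hand": -1,"offset": [4,-0.1,0.8],"yaw": 0},
    {"hand": -1,"offset": [4,-0.2,0.8],"yaw": 0},
    {"hand": -1,"offset": [4,-0.2,0.8],"yaw": 0},
    {"hand": -1,"offset": [4,-0.1,0.8],"yaw": 0},
    {"hand": -1,"offset": [3.8,-0.1,0.8],"yaw": 0},
  ],
)

```text
t: 0.9
tool_pos: [505.9, -370.3, 169.3]
eef_rot: [0.98, 0.201, -0.0, -0.001]
wrist_force: [-0.7, -0.7, -0.2]
finger_gap: 85.5
```

play_rows(
  rows=[
    {"hand": -1,"offset": [0,0,0],"yaw": 1.1},
    {"hand": -1,"offset": [0,0,0],"yaw": 1.1},
    {"hand": -1,"offset": [0,0,0],"yaw": 1.1},
    {"hand": -1,"offset": [0,0,0],"yaw": 1.1},
    {"hand": -1,"offset": [0,0,0],"yaw": 1.1},
    {"hand": -1,"offset": [0,0,0],"yaw": 1.2},
    {"hand": -1,"offset": [0,0,0],"yaw": 1.2},
    {"hand": -1,"offset": [0,0,0],"yaw": 0},
  ],
)

```text
t: 1.7
tool_pos: [504.2, -371.3, 169.6]
eef_rot: [0.978, -0.21, -0.001, -0.0]
wrist_force: [0.6, -0.3, 0.6]
finger_gap: 85.2
```

```bash
python3 -c "
from h import *
to(504,-370.5,170,-24.2)
p,d,i=snap('wrist','w1.png'); w=cloud(d,i); print(i)
for o in rect(w,(w[...,2]>20)&(w[...,2]<38)&(d>0)): print(*o)
to(504,-370.5,6,-24.2)
print(telemetry.read_state()['qpos'])"
```

```text
t 1.7 pos [ 504.2 -371.3  169.6] ang -24.25 tilt [-0.001  0.001 -1.   ] F [ 0.6 -0.3  0.6] gap 85.2
offset cm [-0.06 -0.07 -0.04] yaw units -0.01
{'fx': 264.89299900947196, 'fy': 264.89299900947196, 'cx': 256.7226924693647, 'cy': 193.0078600079748, 'k1': -0.04654905608680339, 'xyz': array([ 570.14005939, -401.24827532,  311.98321662]), 'attitude': array([-0.53750036,  0.83091386,  0.12062642, -0.07826106])}
121 [ 674.4 -379.8   29.2   43.6    1.8   -2.4] [191.  21.]
205 [ 680.  -393.    26.7   21.5    8.1    2.9] [201.  10.]
129 [ 674.3 -414.1   23.6   14.     8.2   -5.7] [224.   7.]
1702 [ 539.3 -573.    28.7  163.8   16.     5.8] [417.  71.]
331 [ 686.7 -348.5   29.2   17.6   12.4   86.3] [157.  24.]
787 [ 674.1 -306.3   29.7   71.4   19.6   -5.4] [120.  50.]
776 [ 658.9 -266.4   22.1   33.4   30.5    1.2] [105.  90.]
2402 [ 505.  -371.6   30.    82.3   35.9  -24.2] [256. 180.]
1086 [ 496.  -211.4   29.8   49.    37.6   37.2] [136. 239.]
1979 [525.7 -86.9  29.6  85.3  37.7 -33.9] [ 44. 256.]
t 1.75 pos [ 504.4 -371.3  169.7] ang -24.11 tilt [-0.001  0.001 -1.   ] F [ 0.6 -0.2 -0.7] gap 85.4
offset cm [-0.04 -0.06 16.37] yaw units 0.01
[ 0.56424058  0.50445546  0.06560265  1.38227895 -0.03302992  1.25719334
 -1.35969854]
```

View pics/w1.png

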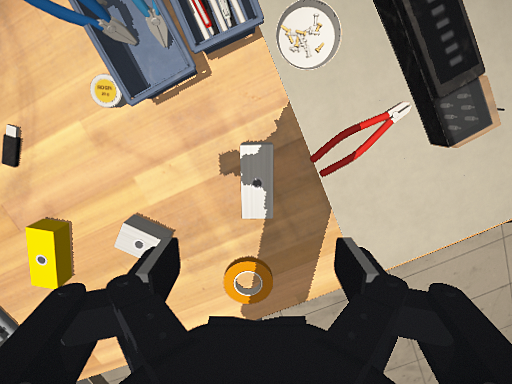

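The wrist view shows the long block at (256,180), aligned with the tool and clear of the red cutters and the tape. It measures (505,-371.5) at -24.2°, which matches the top view. Descending to grasp.

play_rows(
  rows=[
    {"hand": -1,"offset": [0.05,0,3.5],"yaw": 0},
    {"hand": -1,"offset": [0,0,3.5],"yaw": 0},
    {"hand": -1,"offset": [0,0,3.5],"yaw": 0},
    {"hand": -1,"offset": [0,0,3],"yaw": 0},
    {"hand": -1,"offset": [0,0,1.8],"yaw": 0},
    {"hand": -1,"offset": [0,0,1],"yaw": 0},
    {"hand": -1,"offset": [0,0,0],"yaw": 0},
    {"hand": -1,"offset": [0,0,0],"yaw": 0},
  ],
)

```text
t: 2.55
tool_pos: [505.8, -372.3, 8.2]
eef_rot: [0.978, -0.21, 0.001, 0.0]
wrist_force: [0.2, -0.0, 0.0]
finger_gap: 85.0
```

play_rows(
  rows=[
    {"hand": 1,"offset": [0,0,0],"yaw": 0},
    {"hand": 1,"offset": [0,0,0],"yaw": 0},
    {"hand": 1,"offset": [0,0,0],"yaw": 0},
    {"hand": 1,"offset": [0,0,0],"yaw": 0},
    {"hand": 1,"offset": [0,0,0],"yaw": 0},
    {"hand": 1,"offset": [0,0,0],"yaw": 0},
    {"hand": 1,"offset": [0,0,0],"yaw": 0},
    {"hand": 1,"offset": [0,0,0],"yaw": 0},
  ],
)

```text
t: 3.35
tool_pos: [505.9, -372.0, 8.3]
eef_rot: [0.978, -0.21, 0.001, 0.0]
wrist_force: [-0.6, 1.0, 6.0]
finger_gap: 34.7
```

play_rows(
  rows=[
    {"hand": 1,"offset": [0,0,0],"yaw": 0},
    {"hand": 1,"offset": [0,0,0],"yaw": 0},
    {"hand": 1,"offset": [0,0,-1],"yaw": 0},
    {"hand": 1,"offset": [0,0,-2],"yaw": 0},
    {"hand": 1,"offset": [0,0,-3],"yaw": 0},
    {"hand": 1,"offset": [0,0,-4],"yaw": 0},
    {"hand": 1,"offset": [0,0,-3],"yaw": 0},
    {"hand": 1,"offset": [0,0,0],"yaw": 0},
  ],
)

```text
t: 4.15
tool_pos: [507.3, -373.9, 141.7]
eef_rot: [0.978, -0.21, 0.004, 0.002]
wrist_force: [0.9, -1.6, -5.1]
finger_gap: 34.6
```

```bash
python3 -c "
from h import *
to(439.3,95,135,8.4)
p,d,i=snap('wrist','w2.png'); w=cloud(d,i); s=telemetry.read_state(); bz=s['tool_pos'][2]-8.3+30
for o in rect(w,(abs(w[...,2]-bz)<8)&(d>0)): print(bz,*o)
"
```

```text
t 4.15 pos [ 507.3 -373.9  141.7] ang -24.27 tilt [ 0.007 -0.006 -1.   ] F [ 0.9 -1.6 -5.1] gap 34.6
offset cm [-25.48 -39.95   0.36] yaw units -5.45
160.17237729270067 10286 [ 509.  -376.3  163.3   83.4   59.3   -6.1] [257. 246.]
```

play_rows(
  rows=[
    {"hand": 1,"offset": [-1.2,-2.0,0],"yaw": 0},
    {"hand": 1,"offset": [-2.2,-3.4,0],"yaw": 0},
    {"hand": 1,"offset": [-2.2,-3.4,0],"yaw": 0},
    {"hand": 1,"offset": [-2.2,-3.4,0],"yaw": 0},
    {"hand": 1,"offset": [-2.2,-3.4,0],"yaw": 0},
    {"hand": 1,"offset": [-2.2,-3.4,0],"yaw": 0},
    {"hand": 1,"offset": [-2.2,-3.4,0],"yaw": 0},
    {"hand": 1,"offset": [-2.2,-3.4,0],"yaw": 0},
  ],
)

```text
t: 5.0
tool_pos: [456.3, -66.6, 134.1]
eef_rot: [0.978, -0.21, -0.003, 0.0]
wrist_force: [1.3, 0.8, -5.4]
finger_gap: 34.9
```

play_rows(
  rows=[
    {"hand": 1,"offset": [-2.2,-3.5,0],"yaw": 0},
    {"hand": 1,"offset": [-2.2,-3.5,0],"yaw": 0},
    {"hand": 1,"offset": [-2.2,-3.5,0.2],"yaw": 0},
    {"hand": 1,"offset": [-1.5,-2.2,0.2],"yaw": -0.8},
    {"hand": 1,"offset": [0,0,0],"yaw": -1.1},
    {"hand": 1,"offset": [0,0,0],"yaw": -1.2},
    {"hand": 1,"offset": [0,0,0],"yaw": -1.2},
    {"hand": 1,"offset": [0,0,0],"yaw": -1.1},
  ],
)

```text
t: 5.8
tool_pos: [435.1, 80.0, 130.2]
eef_rot: [0.997, 0.074, -0.004, 0.0]
wrist_force: [-0.1, -0.4, -5.1]
finger_gap: 34.8
```

play_rows(
  rows=[
    {"hand": 1,"offset": [0,0,0],"yaw": 0},
    {"hand": 1,"offset": [0,0,0],"yaw": 0},
    {"hand": 1,"offset": [0,0,0],"yaw": 0},
  ],
)

```text
t: 6.1
tool_pos: [437.1, 80.4, 132.2]
eef_rot: [0.998, 0.07, -0.001, 0.0]
wrist_force: [0.4, -1.5, -5.7]
finger_gap: 34.8
```

```bash
python3 -c "
from h import *
to(439.3,95,112,8.4)
p,d,i=snap('wrist','w3.png'); w=cloud(d,i); s=telemetry.read_state(); bz=s['tool_pos'][2]-8.3+30
print(Rm(i).round(3),i['xyz'])
for o in rect(w,(w[...,2]>38)&(w[...,2]<50)&(d>0)): print(*o)
for o in rect(w,(abs(w[...,2]-bz)<3)&(d>0)): print(bz,*o)
p,d,i=snap('top','t3.png');w=cloud(d,i)
for o in rect(w,(abs(w[...,2]-44)<5)&(d>0)&(w[...,0]<600)&(w[...,0]>300)): print(*o)
"
```

```text
t 6.1 pos [437.1  80.4 132.2] ang 8.04 tilt [-0.002 -0.    -1.   ] F [ 0.4 -1.5 -5.7] gap 34.8
offset cm [ 0.43 -1.41  2.02] yaw units -0.06
[[ 0.141 -0.949 -0.283]
 [-0.99  -0.135 -0.041]
 [ 0.     0.286 -0.958]] [508.76101673  90.22008402 274.53773724]
635 [471.2 264.   44.4  55.4  11.8   7. ] [ 55. 130.]
2491 [478.8 100.9  44.   58.3  36.    8.8] [239. 143.]
154.25086091671955 9491 [438.3  80.3 153.9  79.1  48.2   8.4] [257. 248.]
979 [ 531.2 -590.9   46.6  142.5   55.5    6.4] [434. 169.]
124 [486.5 101.5  44.   47.   36.7   8.2] [157. 188.]
```

View pics/w3.png

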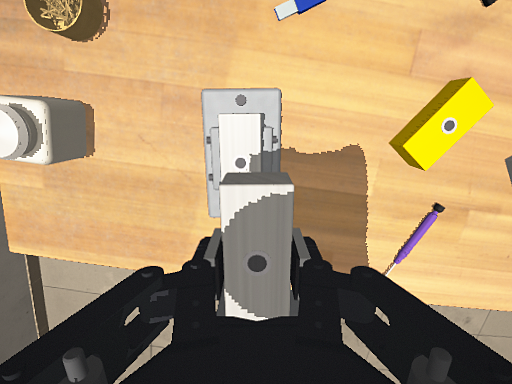

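The held block's bore is at (257,264). The fixed block's bore is at (240,163) and its far end at row 113, both visible. I'll measure the two blocks relative to each other in this one picture.

```bash
cat >> h.py <<'E'
def ray(i,u,v,z):
    K=np.array([[i['fx'],0,i['cx']],[0,i['fy'],i['cy']],[0,0,1]])
    n=cv2.undistortPoints(np.array([[[u,v]]],float),K,np.array([i['k1'],0,0,0.]))[0,0]
    v=Rm(i)@np.array([*n,1]); o=np.array(i['xyz']); return o+v*(z-o[2])/v[2]
def bore(p,u,v,h=10):
    g=p[v-h:v+h+1,u-h:u+h+1].mean(2).astype(float)
    m=np.clip((np.percentile(g,30)*.75)-g,0,None); Y,X=np.mgrid[-h:h+1,-h:h+1]; m[X*X+Y*Y>h*h]=0
    return u+(m*X).sum()/m.sum(), v+(m*Y).sum()/m.sum()
def pt(w,mask,ang,lo,hi):
    """points of mask in axes (along,across) about origin; side-edge and centre-line fit"""
    a=np.radians(ang); e=np.array([[np.cos(a),np.sin(a)],[-np.sin(a),np.cos(a)]])
    return w[mask][:,:2]@e.T
E
python3 - <<'E'
from h import *
p,d,i=snap('wrist','w4.png'); w=cloud(d,i); s=telemetry.read_state(); bz=s['tool_pos'][2]-8.3+30
a=bore(p,257,264); b=bore(p,240,163,7)
A=ray(i,*a,bz); B=ray(i,*b,44); print(a,b,A,B)
# angles: row-wise left/right edges by depth plane
def ang(mask):
    L=[];Rr=[]
    for v in range(mask.shape[0]):
        c=np.flatnonzero(mask[v])
        if len(c)>20: L.append(w[v,c[0],:2]);Rr.append(w[v,c[-1],:2])
    L=np.array(L);Rr=np.array(Rr)
    for q in(L,Rr):
        vx,vy,x0,y0=cv2.fitLine(q.astype(np.float32),cv2.DIST_HUBER,0,.01,.01).ravel(); print(len(q),np.degrees(np.arctan(vy/vx)).round(2),x0,y0)
n,l,st,c=cv2.connectedComponentsWithStats(((abs(w[...,2]-44)<5)&(d>0)).astype(np.uint8))
m=l==l[140,240]; m[175:]=False; ang(m)
m=(abs(w[...,2]-bz)<3)&(d>0); m[:188]=False; m[225:]=False; ang(m)
to(0,0,0)
E
```

```text
(np.float64(nan), np.float64(nan)) (np.float64(nan), np.float64(nan)) [nan nan nan] [nan nan nan]
59 9.12 474.9458 118.00149
59 8.31 483.9561 83.87602
37 8.31 464.38608 102.139496
37 7.99 467.69006 66.91598
t 6.25 pos [437.9  80.6 133. ] ang 8.09 tilt [-0. -0. -1.] F [ 0.2  0.4 -5.2] gap 34.7
offset cm [-44.48   1.82  13.33] yaw units Noneh.py:38: RuntimeWarning: invalid value encountered in scalar divide
  return u+(m*X).sum()/m.sum(), v+(m*Y).sum()/m.sum()
```

```bash
cat >> h.py <<'E'
def bore(p,u,v,h=8):
    g=p[v-h:v+h+1,u-h:u+h+1].mean(2).astype(float); Y,X=np.mgrid[-h:h+1,-h:h+1]; k=X*X+Y*Y<=h*h
    t=(g[k].min()+np.percentile(g[k],60))/2*.9
    n,l,s,c=cv2.connectedComponentsWithStats(((g<t)&k).astype(np.uint8)); j=l[h,h]
    print('bore',s[j],c[j]); return u+c[j][0]-h, v+c[j][1]-h
E
python3 - <<'E'
from h import *
i=vision.camera_info('wrist'); p=cv2.imread('pics/w4.png'); s=telemetry.read_state(); bz=s['tool_pos'][2]-8.3+30
A=ray(i,*bore(p,257,264,12),bz); B=ray(i,*bore(p,240,163),44)
a=np.radians(8.4); e=np.array([np.cos(a),np.sin(a)]); f=np.array([-e[1],e[0]])
print(A,B,'tool',s['tool_pos'],'held-tool along/across',(A-s['tool_pos'])[:2]@e,(A-s['tool_pos'])[:2]@f,'need along/across',(B-A)[:2]@e-28,(B-A)[:2]@f)
E
```

```text
bore [  3   4  19  16 231] [11.72294372 11.17748918]
bore [ 4  4 10 10 84] [8.41666667 8.41666667]
[436.34720757  80.01679972 154.74128723] [466.33661212  98.81381998  44.        ] tool [437.88129406  80.60642473 133.04128723] held-tool along/across -1.6037635269170831 -0.35919571005318573 need along/across 4.413613843095668 14.214429046053136
```

play_rows(
  rows=[
    {"hand": 1,"offset": [0.2,-0.7,1],"yaw": -0.05},
    {"hand": 1,"offset": [0.24,-0.7,1.5],"yaw": 0},
    {"hand": 1,"offset": [0,0,1.5],"yaw": 0},
    {"hand": 1,"offset": [0,0,1],"yaw": 0},
    {"hand": 1,"offset": [0,0,0.5],"yaw": 0},
    {"hand": 1,"offset": [0,0,0],"yaw": 0},
    {"hand": 1,"offset": [0,0,0],"yaw": 0},
  ],
)

```text
t: 6.95
tool_pos: [440.9, 95.2, 78.6]
eef_rot: [0.997, 0.073, 0.0, -0.0]
wrist_force: [0.2, -0.1, -5.1]
finger_gap: 34.6
```

```bash
python3 -c "
from h import *
p,d,i=snap('wrist','w5.png'); to(0,0,0)
"
```

```text
t 7.0 pos [441.1  95.3  78.9] ang 8.42 tilt [ 0.002  0.    -1.   ] F [-0.8  0.7 -5.4] gap 34.7
offset cm [-45.05   2.97   7.82] yaw units None
```

View pics/w5.png

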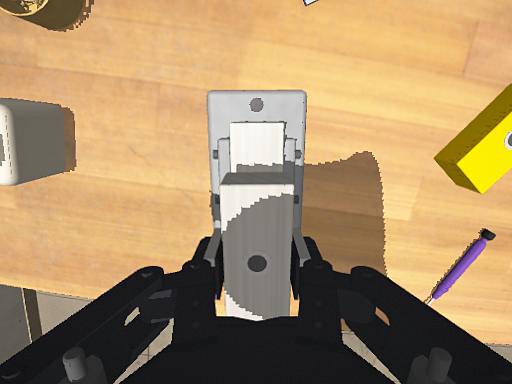

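The block lines up laterally, with both centred near column 257. I'll check the offsets numerically before lowering.

```bash
cat >> h.py <<'E'
def rel(d,i,bz):
    """far end (along), centre (across), angle of fixed block and held block"""
    w=cloud(d,i); a=np.radians(8.4); e=np.array([[np.cos(a),np.sin(a)],[-np.sin(a),np.cos(a)]]); q=w[...,:2]@e.T
    out=[]
    for z in (44,bz):
        m=(abs(w[...,2]-z)<4)&(d>0); m[235:]=False; m[:,:205]=False; m[:,310:]=False
        rows=[v for v in range(384) if m[v].sum()>35][1:]
        far=np.median([q[:,c,0][m[:,c]].max() for c in range(238,278) if m[:,c].any()])
        L=np.array([q[v,np.flatnonzero(m[v])[0]] for v in rows]); Q=np.array([q[v,np.flatnonzero(m[v])[-1]] for v in rows])
        cen=[np.median(L[:,1]),np.median(Q[:,1])]
        sl=[np.degrees(np.polyfit(k[:,0],k[:,1],1)[0]) for k in(L,Q)]
        print('z',z,'rows',rows[0],rows[-1],'far',far.round(2),'sides',np.round(cen,2),'mid',np.mean(cen).round(2),'dang',np.round(sl,2)); out.append((far,np.mean(cen)))
    print('overhang',out[0][0]-out[1][0],'across err (held-fixed)',out[1][1]-out[0][1])
E
python3 - <<'E'
from h import *
p,d,i=snap('wrist'); s=telemetry.read_state(); bz=s['tool_pos'][2]+21.7; rel(d,i,bz)
B=ray(i,*bore(cv2.imread('pics/w5.png'),257,264,12),bz); print(B)
E
```

```text
z 44 rows 124 172 far 517.35 sides [47.58 12.26] mid 29.92 dang [ 0.13 -1.76]
z 100.66445659815598 rows 184 234 far 490.8 sides [47.35 12.01] mid 29.68 dang [0.24 0.79]
overhang 26.55296027866177 across err (held-fixed) -0.24075188756989974
bore [  3   4  19  16 233] [11.75107296 11.25751073]
[439.5879367   94.63167311 100.6644566 ]
```

play_rows(
  rows=[
    {"hand": 1,"offset": [-0.05,0,1],"yaw": 0},
    {"hand": 1,"offset": [0,0,0.8],"yaw": 0},
    {"hand": 1,"offset": [0,0,0.4],"yaw": 0},
    {"hand": 1,"offset": [0,0,0.2],"yaw": 0},
    {"hand": 1,"offset": [0,0,0],"yaw": 0},
    {"hand": 1,"offset": [0,0,0],"yaw": 0},
  ],
)

```text
t: 7.65
tool_pos: [440.1, 95.2, 54.4]
eef_rot: [0.997, 0.074, 0.0, -0.0]
wrist_force: [1.1, 0.1, -5.8]
finger_gap: 35.1
```

play_rows(
  rows=[
    {"hand": 1,"offset": [0,0,0.1],"yaw": 0},
    {"hand": 1,"offset": [0,0,0],"yaw": 0},
  ],
)

```text
t: 7.85
tool_pos: [440.1, 95.1, 53.4]
eef_rot: [0.997, 0.074, 0.0, 0.0]
wrist_force: [0.8, 0.7, -4.9]
finger_gap: 34.6
```

play_rows(
  rows=[
    {"hand": 1,"offset": [0,0,0.1],"yaw": 0},
    {"hand": 1,"offset": [0,0,0],"yaw": 0},
  ],
)

```text
t: 8.05
tool_pos: [439.9, 95.1, 52.3]
eef_rot: [0.997, 0.074, 0.0, 0.0]
wrist_force: [0.4, -0.7, -4.9]
finger_gap: 34.6
```

play_rows(
  rows=[
    {"hand": 1,"offset": [0,0,0.05],"yaw": 0},
    {"hand": 1,"offset": [0,0,0],"yaw": 0},
  ],
)

```text
t: 8.25
tool_pos: [440.0, 95.1, 52.2]
eef_rot: [0.997, 0.074, 0.0, 0.0]
wrist_force: [-1.7, 0.0, 0.5]
finger_gap: 34.7
```

play_rows(
  rows=[
    {"hand": 1,"offset": [0,0,0.05],"yaw": 0},
    {"hand": 1,"offset": [0,0,0],"yaw": 0},
  ],
)

```text
t: 8.45
tool_pos: [439.9, 95.1, 52.2]
eef_rot: [0.997, 0.074, 0.0, 0.0]
wrist_force: [-3.6, -1.1, 4.5]
finger_gap: 34.5
```

Contact is made at TCP z 52.2, with light pressure. I'll measure the remaining slide.

Run:
```python
from h import *
p,d,i=snap('wrist','w6.png'); rel(d,i,74)
A=ray(i,*bore(p,257,264,12),74); a=np.radians(8.4); e=np.array([np.cos(a),np.sin(a)]); print(A,A[:2]@e,'fixed bore along',np.array([466.34,98.81])@e,'across',A[1]*e[0]-A[0]*e[1],98.81*e[0]-466.34*e[1])
to(0,0,0)
```

```text
z 44 rows 123 173 far 517.39 sides [47.52 12.18] mid 29.85 dang [0.8  0.01]
z 74 rows 184 234 far 489.61 sides [47.37 12.05] mid 29.71 dang [0.07 1.02]
overhang 27.778020689656955 across err (held-fixed) -0.13731749473407007
bore [  3   4  19  16 235] [11.85106383 11.3106383 ]
[438.41448156  94.40440015  74.        ] 447.502197659381 fixed bore along 475.7717238062118 across 29.346745946128735 29.625639680277843
t 8.5 pos [439.9  95.1  52.2] ang 8.44 tilt [ 0. -0. -1.] F [-3.6 -0.7  5.9] gap 34.7
offset cm [-44.91   2.95   5.22] yaw units None
```

play_rows(
  rows=[
    {"hand": 1,"offset": [0.2,0,0],"yaw": 0},
    {"hand": 1,"offset": [0.3,0,0],"yaw": 0},
    {"hand": 1,"offset": [0.3,-0.01,0],"yaw": 0},
    {"hand": 1,"offset": [0.3,0,0],"yaw": 0},
  ],
)

```text
t: 8.9
tool_pos: [449.2, 96.7, 52.2]
eef_rot: [0.997, 0.074, -0.002, 0.0]
wrist_force: [-6.9, -2.0, 9.4]
finger_gap: 34.8
```

play_rows(
  rows=[
    {"hand": 1,"offset": [0.3,0,0],"yaw": 0},
    {"hand": 1,"offset": [0.3,0,0],"yaw": 0},
    {"hand": 1,"offset": [0.3,-0.01,0],"yaw": 0},
    {"hand": 1,"offset": [0.2,0,0],"yaw": 0},
    {"hand": 1,"offset": [0.1,0,0],"yaw": 0},
    {"hand": 1,"offset": [0,0,0],"yaw": 0},
    {"hand": 1,"offset": [0,0,0],"yaw": 0},
  ],
)

```text
t: 9.6
tool_pos: [461.4, 98.7, 52.2]
eef_rot: [0.997, 0.074, -0.001, 0.0]
wrist_force: [-6.3, -1.0, 7.7]
finger_gap: 35.0
```

Run:
```python
from h import *
p,d,i=snap('wrist','w7.png'); 
A=ray(i,*bore(p,257,264,12),74); a=np.radians(8.4); e=np.array([np.cos(a),np.sin(a)]); print(A,A[:2]@e,'fixed bore along',np.array([466.34,98.81])@e,'across',A[1]*e[0]-A[0]*e[1],98.81*e[0]-466.34*e[1])
to(0,0,0)
c=cv2.imread('pics/w7.png')[100:300,180:340]; cv2.imwrite('pics/w7c.png',cv2.resize(c,None,fx=3,fy=3))
```

```text
bore [  3   4  19  16 232] [11.93965517 11.36637931]
[459.89520448  98.02724627  74.        ] 469.2817188682018 fixed bore along 475.7717238062118 across 29.7927583235098 29.625639680277843
t 9.65 pos [461.4  98.7  52.2] ang 8.46 tilt [-0.002 -0.001 -1.   ] F [-6.1 -0.3  8.2] gap 35.2
offset cm [-47.08   2.98   5.33] yaw units None
```

View pics/w7c.png

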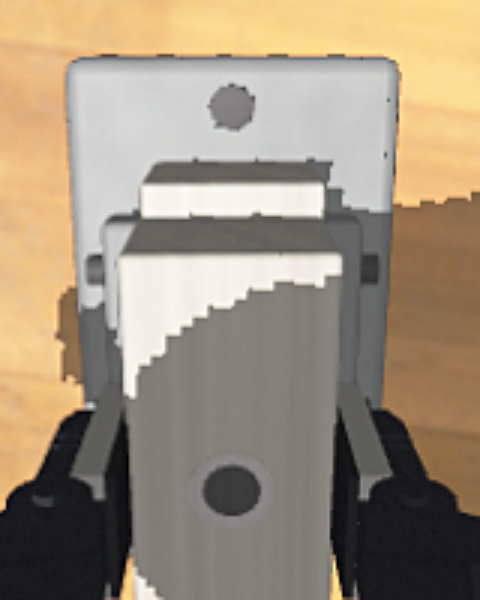

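The remaining exposed strip of the fixed face is crop rows 183–216, about 6 mm, and the sides line up. Continuing the slide.

play_rows(
  rows=[
    {"hand": 1,"offset": [0.15,0.01,0],"yaw": 0},
    {"hand": 1,"offset": [0.15,0,0],"yaw": 0},
    {"hand": 1,"offset": [0.15,0,0],"yaw": 0},
    {"hand": 1,"offset": [0.05,0,0],"yaw": 0},
    {"hand": 1,"offset": [0,0,0],"yaw": 0},
    {"hand": 1,"offset": [0,0,0],"yaw": 0},
  ],
)

```text
t: 10.25
tool_pos: [466.3, 99.4, 52.2]
eef_rot: [0.997, 0.074, -0.001, 0.0]
wrist_force: [-5.6, -1.0, 6.8]
finger_gap: 34.7
```

Run:
```python
from h import *
p,d,i=snap('wrist','w8.png'); 
A=ray(i,*bore(p,257,264,12),74); a=np.radians(8.4); e=np.array([np.cos(a),np.sin(a)]); print(A[:2]@e-475.77,'across',A[1]*e[0]-A[0]*e[1]-29.63)
w=cloud(d,i); m=(abs(w[...,2]-74)<4)&(d>0); q=w[...,:2]@e
print('held far',np.median([q[:,c][m[:,c]].max() for c in range(238,278)]),'fixed 517.37')
to(0,0,0)
c=cv2.imread('pics/w8.png')[140:220,200:320]; cv2.imwrite('pics/w8c.png',cv2.resize(c,None,fx=6,fy=6,interpolation=2))
```

```text
bore [  3   4  19  16 230] [11.86956522 11.39130435]
-1.591296396714597 across 0.15784360328526859
held far 516.2809488085279 fixed 517.37
t 10.3 pos [466.3  99.4  52.2] ang 8.46 tilt [-0.002 -0.001 -1.   ] F [-6.1 -1.   8.6] gap 35.0
offset cm [-47.57   2.98   5.34] yaw units None
```

View pics/w8c.png

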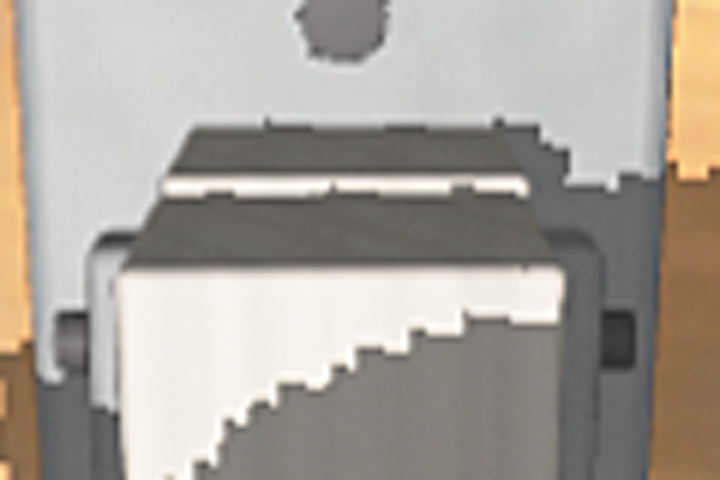

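About a 1.4 mm strip is left (crop rows 175–192), and the lateral edges coincide. Finishing the slide.

play_rows(
  rows=[
    {"hand": 1,"offset": [0.07,0.01,0],"yaw": 0},
    {"hand": 1,"offset": [0.06,0,0],"yaw": 0},
    {"hand": 1,"offset": [0,0,0],"yaw": 0},
    {"hand": 1,"offset": [0,0,0],"yaw": 0},
    {"hand": 1,"offset": [0,0,0],"yaw": 0},
  ],
)

```text
t: 10.8
tool_pos: [467.6, 99.6, 52.2]
eef_rot: [0.997, 0.074, -0.001, 0.0]
wrist_force: [-6.1, 0.0, 7.9]
finger_gap: 35.0
```

Run:
```python
from h import *
p,d,i=snap('wrist','w9.png'); 
A=ray(i,*bore(p,257,264,12),74); a=np.radians(8.4); e=np.array([np.cos(a),np.sin(a)]); print(A[:2]@e-475.77,'across',A[1]*e[0]-A[0]*e[1]-29.63)
w=cloud(d,i); m=(abs(w[...,2]-74)<4)&(d>0); q=w[...,:2]@e
print('held far',np.median([q[:,c][m[:,c]].max() for c in range(238,278)]),'fixed 517.37')
to(0,0,0)
c=cv2.imread('pics/w9.png')[140:220,200:320]; cv2.imwrite('pics/w9c.png',cv2.resize(c,None,fx=6,fy=6,interpolation=2))
```

```text
bore [  3   4  19  16 231] [11.9004329  11.36796537]
-0.2810392572582714 across 0.11069972372049719
held far 517.5890764320601 fixed 517.37
t 10.85 pos [467.6  99.6  52.2] ang 8.46 tilt [-0.002 -0.    -1.   ] F [-5.9 -0.6  7.4] gap 34.9
offset cm [-47.7    2.97   5.34] yaw units None
```

View pics/w9c.png

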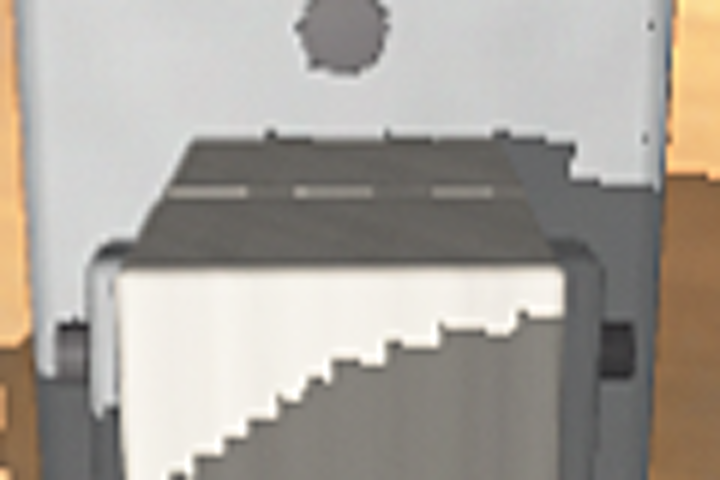

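Only a broken sub-pixel line is left (about 0.3 mm). I'll nudge it, unload the friction wind-up, then open.

play_rows(
  rows=[
    {"hand": 1,"offset": [0.03,0,0],"yaw": 0},
    {"hand": 1,"offset": [0,0,0],"yaw": 0},
    {"hand": 1,"offset": [0,0,0],"yaw": 0},
    {"hand": 1,"offset": [-0.08,0,0],"yaw": 0},
    {"hand": 1,"offset": [-0.06,0,0],"yaw": 0},
    {"hand": 1,"offset": [0,0,0],"yaw": 0},
  ],
)

```text
t: 11.45
tool_pos: [467.6, 99.6, 52.2]
eef_rot: [0.997, 0.074, -0.0, -0.0]
wrist_force: [-4.4, -1.6, 7.6]
finger_gap: 34.7
```

play_rows(
  rows=[
    {"hand": 1,"offset": [-0.1,0,-0.03],"yaw": 0},
    {"hand": 1,"offset": [0,0,0],"yaw": 0},
    {"hand": 1,"offset": [0,0,0],"yaw": 0},
  ],
)

```text
t: 11.75
tool_pos: [467.6, 99.6, 52.2]
eef_rot: [0.997, 0.074, 0.001, -0.0]
wrist_force: [-2.0, -0.2, 5.0]
finger_gap: 34.8
```

```bash
cat > chk.py <<'E'
from h import *
p,d,i=snap('wrist'); 
A=ray(i,*bore(p,257,264,12),74); a=np.radians(8.4); e=np.array([np.cos(a),np.sin(a)]); print(A[:2]@e-475.77,'across',A[1]*e[0]-A[0]*e[1]-29.63)
w=cloud(d,i); m=(abs(w[...,2]-74)<4)&(d>0); q=w[...,:2]@e
print('held far',np.median([q[:,c][m[:,c]].max() for c in range(238,278)]),'fixed 517.37')
to(0,0,0)
E
python3 chk.py
```

```text
bore [  3   4  19  16 233] [11.72103004 11.29184549]
-0.3005611707115463 across 0.18623342928614406
held far 517.5781691082611 fixed 517.37
t 11.8 pos [467.6  99.6  52.2] ang 8.46 tilt [ 0.002  0.001 -1.   ] F [-1.6 -0.7  4.9] gap 34.7
offset cm [-47.72   2.98   5.14] yaw units None
```

play_rows(
  rows=[
    {"hand": 0,"offset": [-0.03,0,-0.03],"yaw": 0},
    {"hand": -0.5,"offset": [0,0,0],"yaw": 0},
    {"hand": -1,"offset": [0,0,0],"yaw": 0},
    {"hand": -1,"offset": [0,0,0],"yaw": 0},
    {"hand": -1,"offset": [0,0,0],"yaw": 0},
    {"hand": -1,"offset": [0,0,0],"yaw": 0},
    {"hand": -1,"offset": [0,0,0],"yaw": 0},
  ],
)

```text
t: 12.5
tool_pos: [466.5, 99.1, 51.9]
eef_rot: [0.997, 0.074, 0.0, -0.0]
wrist_force: [-0.1, -0.4, 1.0]
finger_gap: 85.6
```

play_rows(
  rows=[
    {"hand": -1,"offset": [0,0,-0.5],"yaw": 0},
    {"hand": -1,"offset": [0,0,-1.5],"yaw": 0},
    {"hand": -1,"offset": [0,0,-3],"yaw": 0},
    {"hand": -1,"offset": [0,0,-3],"yaw": 0},
    {"hand": -1,"offset": [0,0,-2],"yaw": 0},
    {"hand": -1,"offset": [0,0,0],"yaw": 0},
    {"hand": -1,"offset": [0,0,0],"yaw": 0},
    {"hand": -1,"offset": [0,0,0],"yaw": 0},
  ],
)

```text
t: 13.3
tool_pos: [465.5, 98.7, 150.7]
eef_rot: [0.997, 0.074, -0.001, 0.0]
wrist_force: [-0.1, -0.1, 0.7]
finger_gap: 85.5
```

Run:
```python
from h import *
to(0,0,0)
p,d,i=snap('wrist','w10.png'); w=cloud(d,i)
for o in rect(w,(abs(w[...,2]-74)<4)&(d>0)): print(*o)
for o in rect(w,(abs(w[...,2]-44)<12)&(d>0)): print('44',*o)
print(len(p))
c=cv2.imread('pics/w10.png')[80:280,130:380]; cv2.imwrite('pics/w10c.png',cv2.resize(c,None,fx=3,fy=3,interpolation=2))
p,d,i=snap('top','t10.png');w=cloud(d,i); q=(w[...,0]>250)&(w[...,0]<620)&(w[...,1]>-450)&(w[...,1]<250)
for o in rect(w,q&(w[...,2]>22)&(w[...,2]<37)): print('top',*o)
```

```text
t 13.3 pos [465.5  98.7 150.7] ang 8.44 tilt [-0.003 -0.001 -1.   ] F [-0.1 -0.1  0.7] gap 85.5
offset cm [-47.45   2.93  15.19] yaw units None
1610 [470.3 287.7  75.6  43.1  40.9 -20.6] [ 43. 164.]
3739 [466.2  99.1  74.   83.4  36.    9. ] [256. 196.]
44 196 [580.8 282.3  33.4  51.5  27.1  -5.2] [70. 35.]
44 157 [578.5 255.8  33.5  50.3  24.1  -5.7] [107.  44.]
44 1939 [4.704e+02 2.875e+02 5.240e+01 5.650e+01 5.450e+01 1.000e-01] [ 75. 155.]
44 122 [ 5.073e+02  1.053e+02  4.680e+01  3.450e+01  4.000e-01 -8.120e+01] [256. 148.]
384
top 498 [527.5 -84.5  29.7  84.   36.7 -33.6] [232. 175.]
top 319 [ 495.4 -211.    29.5   53.8   36.2   39. ] [283. 186.]
top 88 [454.9  71.7  25.   49.2  15.4   8.5] [169. 205.]
```

View pics/w10c.png

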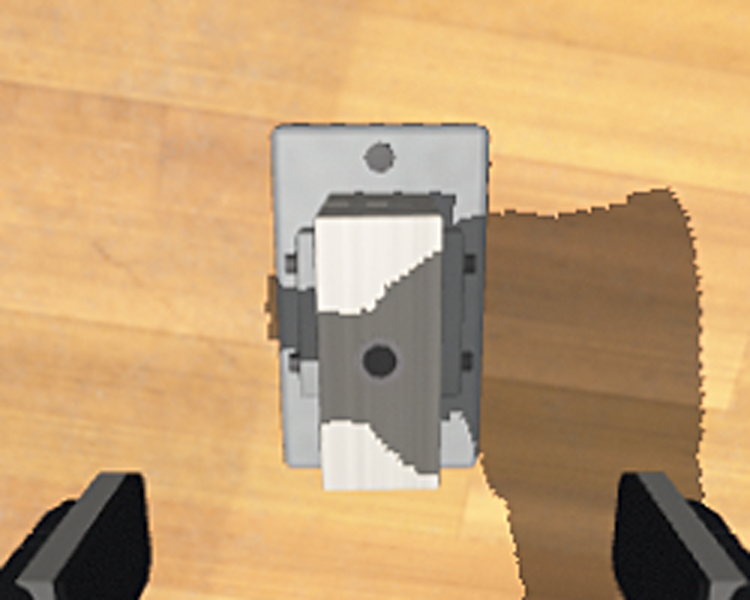

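The upper block sits square on the fixed one in crop columns 316–440. Its centre is (466.2, 99.1) against the fixed bore at (466.3, 98.8), with its top at 74 mm. The short and yellow blocks have not moved.

```bash
python3 -c "
from station import r
print(r.job_done())"
```

```text
the job is handed in; nothing more can be done
None
```

The long block is wrung onto the fixed block and the job is handed in. I set it down with about 28 mm of overhang at the end nearer the robot. I then slid it lengthwise under about 5–9 N without lifting, let go and withdrew the arm. The clock stood at about 13.4 s of the 38 s allowed.

**Last checks:**
- **Position:** the block's centre is (466.2, 99.1) mm and the fixed block's bore is at (466.3, 98.8) mm, so they agree to about 0.3 mm. The top is at 74.0 mm, as it should be.
- **Flush ends:** before release the two ways of measuring disagreed slightly. The bores showed the block about 0.3 mm short and the far edges showed it 0.2 mm past. After a small nudge meant to close this, the readings did not change.
- **Angle:** the block measured 9.0° in the last wrist picture. The fixed block measured between 8.1° and 8.8° in earlier fits. The tool held 8.4° throughout, so I take the difference as measurement noise.
- **Other blocks:** the short block and the yellow look-alike have not moved in the top camera. The short block's angle read 37.8° before and 39.0° after, with its centre within 0.2 mm.
- **Forces:** readings at the end of each move stayed under 12 N, and nothing was touching the robot at hand-in.

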